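Slide the cookie tray home and latch the case door

TASK

Slide the tray of cookies fully home into the small cookie case, keeping the cookies on it, then swing the case's door shut and press it until the sprung latch tongue has ridden over the keeper and snapped in. The pane is thin: never press the door harder than 12 N and do not slam it. Leave the timer, mug, jar and tongs standing round it where they are.

Things in the scene. Friction and masses are not known exactly. Their poses are not given: they have to be found in the camera images.
- case: Countertop cookie case, fixed (mm): wooden plinth, frame, clear sides; 244 wide, 200 deep, 134 high. Origin on the worktop under the middle of its front frame's face; x points into the case, y to the left along its front, z up. A sill 38 high juts out to x = -22. Opening y -96 to 96, z 40 to 120; a top rail spans z 120 to 134 from x = 6 on, so a tool pointing straight down can go in no further.
- tray: Loose aluminium tray on the case floor (z 40 mm), with 3.5 mm side play, 184 wide, 182 long, upright front plate 52 high (z 40 to 92). Origin under the middle of the plate's front face, x into the case. Starts 30 to 65 mm out. Fully home it meets a stop at the back: origin at x = -2 mm in the case frame. 0.5 to 0.85 kg with cookies.
- door (a joint): Hinge angle (rad) of the door: wooden frame 226 mm wide, z 42 to 134, 20 thick, thin clear pane; a light hinge spring opens it (0.4 N at door_push). Upright hinge on the case's right at x = -20, y = -124 mm in the case frame. 0 is parallel to the case front, 1.57 straight out towards the robot, grows as it opens. Starts 1.55 to 1.9. Latched it reads -0.028 to 0.036, depending on the keeper.
- door_hinge (a point): Point on the hinge axis, 105 mm above the worktop. Its frame turns with the door: y runs from the hinge to the free edge (at 232 mm), -x points out of the door's outer face, which lies at x = -10 mm.
- door_push (a point): Point on the door's outer face to push, 185 mm from the hinge, 29 below the door's top edge, beside the latch box (204 to 231 from the hinge, standing 24 off the face). The push to ride over the keeper grows here from about 3 to 7 N, drops as the tongue snaps in, then rises steeply at the rubber stop; a push of 10 N has passed the snap.
- tongue_tip (a point): Tip of the door's sprung latch tongue, 243 mm from the hinge, 92 above the worktop: steel wedge 20 high, 16 thick, 11 out of the door's edge, flat towards the front, sloped towards the case. The keeper's roller meets the slope some 11 mm before the snap and presses it back 8 mm. Let go, a latched door stays between roller and stop; an unlatched one springs open.
- latch_place (a point): Point fixed to the case where the tongue tip is with the door at 0; latched, it lies about 1 mm nearer the robot if the keeper is in mid adjustment. The keeper (steel bracket with an upright roller and a rubber stop, on the case's left side in front) is screwed on through slots, so the snap really comes up to 7.5 mm nearer or deeper (case x), differently on each case and not told.
- case_cookie_a: The front left one of three loose chocolate chunk cookies on the case's tray, about 85 across, 18 high, 65 g; origin under its middle, 3 mm above the tray's underside.
- case_cookie_b: The front right one of three loose chocolate chunk cookies on the case's tray, about 85 across, 18 high, 65 g; origin under its middle, 3 mm above the tray's underside.
- case_cookie_c: The rear one of three loose chocolate chunk cookies on the case's tray, about 85 across, 18 high, 65 g; origin under its middle, 3 mm above the tray's underside.
- timer: Bystander: round kitchen timer, white with red dial, 66 across, 45 high; origin under its middle.
- mug: Bystander: white mug, 82 across, 100 high; origin under the middle of mug and handle.
- nut_jar: Bystander: tan jar with screw lid, 68 across, 90 high; origin under its middle.
- tongs: Bystander: steel serving tongs lying on the worktop, 330 long, 39 high; origin under the middle.
There are look-alikes about, which are no part of the job. Leave any green look-alike of the case_cookie_a alone.

How it is judged:
On the way:
1. the tray is fully home in the case (within 6 mm of its stop) (x of tray in the frame of case above -0.008 m), for 0.2 s.
At the end, for the whole second after the job is handed in: The tray lies flat within 6 mm of its stop with the three cookies on it, the door stays latched behind the keeper with the robot away from it (joint below 0.05 rad; a door that has not latched springs open), and door and tray are at rest (x of tray in the frame of case above -0.008 m and angle between tray's own z axis and vertical below 0.05 rad and value of joint door below 0.05 rad and velocity of joint door between -0.05 and 0.05 rad/s and linear speed of tray below 0.02 m/s and x of case_cookie_a in the frame of tray between 0.02 and 0.165 m and y of case_cookie_a in the frame of tray between -0.08 and 0.08 m and z of case_cookie_a in the frame of tray between -0.004 and 0.012 m and x of case_cookie_b in the frame of tray between 0.02 and 0.165 m and y of case_cookie_b in the frame of tray between -0.08 and 0.08 m and z of case_cookie_b in the frame of tray between -0.004 and 0.012 m and x of case_cookie_c in the frame of tray between 0.02 and 0.165 m and y of case_cookie_c in the frame of tray between -0.08 and 0.08 m and z of case_cookie_c in the frame of tray between -0.004 and 0.012 m); the robot touches nothing.
It fails at once if the robot presses the door with more than 12 N (contact force between any of the fingers, the arm and door above 12 N).
It fails at once if the door is slammed (arrives at the keeper, from 0.35 to 0.08 rad, faster than 1.5 rad/s) (velocity of joint door below -1.5 rad/s and value of joint door between 0.08 and 0.35 rad).
It fails at once if the timer, mug, jar or tongs are moved more than 3 cm (distance of any of timer, mug, nut_jar, tongs from where it was at the start of the episode above 0.03 m).
It also fails if it takes over 61 s, if anything falls off the work surface, if the arm or the gripper's body presses on something with over 40 N, if the wrist force passes 120 N, or if a joint passes its speed limit or range.

ROBOT

A 7-joint arm with a two-finger parallel gripper is mounted at the origin on a cart in front of the work surface, level with it; the furniture and walls round the work are solid. World frame = base frame: x ahead of the robot, y to its left, z up, the work surface at z = 0. Lengths are in m, angles in rad, forces in N, time in s.
With the tool pointing down it reaches from about 0.35 to 0.9 m from the base axis. Payload 8.1 kg.
Tool frame: the origin (TCP) lies between the finger pads, 19 mm behind the fingertips; this is the grasp point; z points along the fingers, y is the line along which they close (so a half turn about z gives the same grasp; the last joint's range is limited). The gripper opens to 92 mm and grips with 3 to 60 N. Pads are 19 mm wide; open, the fingers measure 130 mm over their backs; the gripper's body (75 mm by 190 mm) begins 47 mm behind the grasp point.
Start: joints at [1.149, 0.434, 0.025, 1.573, -0.012, 1.134, -0.075], TCP at [0.196, -0.594, 0.246] pointing down, gripper open.
Joint ranges: [-2.62, 2.62], [-0.44, 2.09], [-1.27, 1.32], [0.08, 2.57], [-1.32, 4.46], [0.12, 2], [-2.74, 2.74]. Speed limits (rad/s): [2.22, 2.22, 3.01, 3.01, 3.14, 3.14, 3.14].

INTERFACE

Orientations are given as a rotation vector (axis times angle).
In Python, from cell import readout, cams, job gives the robot as it stands.
- The arm moves only by the tool drive_tool, never from a script. Its argument "commands" is a list of rows, each a list of 3 entries, a list of its own where there are three numbers: the turn, a rotation vector about the tool's x, y, z in rad, then the shift along the tool's x, y, z in cm, then the gripper's target within -1 to 1 (fully open at 1, half-way at 0, shut at -1). A call has 1 to 20 rows; each row is the pose to reach, as a shift and turn from the pose commanded when the call began, along the tool's axes at that moment; what a row does not reach only later rows make up. A row lasts 1/12 s, in which the tool goes at most 41.7 mm and 7.16 degrees, less where a joint would pass 70% of its speed; a pose out of reach is approached as far as the arm can. A call with a gripper value outside its range is refused whole. The fingers move at their own pace and stop on an object; "newtons" is the grip in N (left out, the last holds). Time passes only in rows, so rows that repeat a pose let the fingers close. It gives the time, the measured TCP pose, the force, the opening and the grip force at its end, in the units of the state.
- readout.observe(): the state, without advancing time (a new reading comes with each control period).
- cams.get_image(name): name is "scene" or "top" or "wrist"; returns the picture (400x640x3 uint8, blue, green, red); there is no depth.
- cams.camera_info(name): a dict with "camera_matrix" (3x3 intrinsics, pixels), "k1" (the pictures are not rectified: a ray, as slopes to the right and down, at radius r is drawn at 1 + k1 r^2 times it, then the intrinsics apply), "R" (3x3) and "t" (3): a world point X has camera coordinates R X + t. Camera axes: x right, y down, z forward; pixel columns grow to the right and rows downward; lengths in m; the calibration is good to about 2 mm. A picture is of the moment at which its call begins: read the wrist's pose just before it. camera_info takes no time and is no camera call; for the wrist camera it gives the pose at the moment of the call.
- job.sign_off(): hands the job in; it is judged then, once.
The state is a dict: "clock": time; "joints": joint angles; "dq": joint speeds; "joint_efforts": joint torques, N m; "position": TCP position; "ee_rot": TCP orientation; "force": force on the tool from outside, world axes, zero at the start; "ft_torque": the same for the moment, N m; "width": opening from 0.0 (shut) to 1.0 (fully open); "gripper_force": force on a finger pad.
Only numpy, scipy, OpenCV 4.12 (cv2) and the standard library are available. Lean on these libraries where they do the work, as an engineer would, in place of code of your own. Each camera call takes 0.05 s, during which the arm holds its last target. There are 200 camera calls.

## Working session

There is one attempt and no reset: what is moved stays moved. The work goes in short steps, Python scripts to look and compute and a tool call to move; the robot and the scene stay as the last step left them, time stands still between calls to the robot, and variables do not carry over. Pictures are saved under pics/ and viewed, at most 10 in all, crops included, and the job is handed in when it is done.

Besides the shell and the picture viewer there is one more tool, called after "Emit:" in YAML: its name, and indented under it one key for each argument. drive_tool: Moves the arm, as the interface text tells. Its arguments: {"type":"object","properties":{"commands":{"type":"array"},"newtons":{"type":"number"}},"required":["commands"]}

```bash
mkdir -p pics; python3 - <<'E'
from cell import readout,cams
import cv2,numpy as np
for n in("scene","top"):
    im=cams.get_image(n); cv2.imwrite(f"pics/{n}0.png",im)
    i=cams.camera_info(n); print(n,{k:np.round(np.array(v),4).tolist() for k,v in i.items() if k in("camera_matrix","k1","R","t")})
s=readout.observe();print({k:np.round(v,3).tolist() for k,v in s.items()})
E
```

```text
scene {'camera_matrix': [[367.722, 0.0, 316.1305], [0.0, 367.722, 201.1772], [0.0, 0.0, 1.0]], 'k1': -0.0672, 'R': [[0.4384, -0.8986, 0.0185], [-0.3626, -0.1957, -0.9112], [0.8224, 0.3927, -0.4116]], 't': [-0.182, 0.2858, 0.7385]}
top {'camera_matrix': [[462.3288, 0.0, 319.284], [0.0, 462.3288, 196.6644], [0.0, 0.0, 1.0]], 'k1': -0.0608, 'R': [[0.0251, -0.9997, -0.0003], [-0.9819, -0.0246, -0.1879], [0.1879, 0.005, -0.9822]], 't': [0.089, 0.5631, 1.307]}
{'clock': 0.1, 'joints': [1.149, 0.435, 0.025, 1.574, -0.012, 1.134, -0.075], 'dq': [-0.001, -0.002, -0.002, -0.001, 0.0, -0.001, 0.001], 'joint_efforts': [0.004, -66.913, 0.989, -31.515, -0.061, 0.037, 0.0], 'position': [0.196, -0.593, 0.245], 'ee_rot': [-3.1, -0.498, 0.001], 'force': [-0.171, 0.064, -0.942], 'ft_torque': [-0.025, -0.014, 0.055], 'gripper_force': 0.0, 'width': 0.998}
```

View pics/scene0.png

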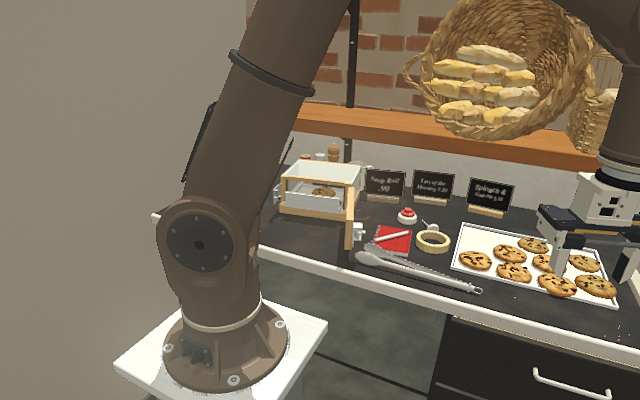

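View pics/top0.png

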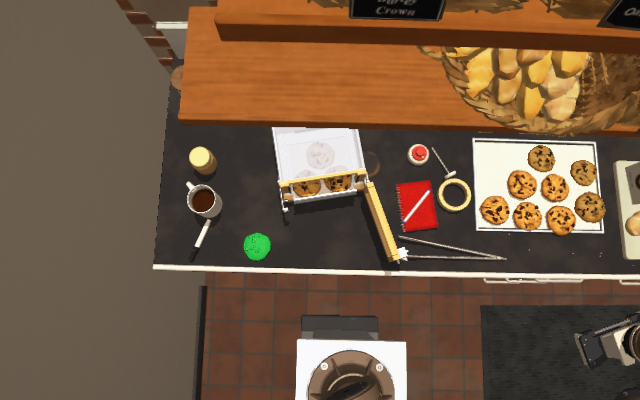

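The top view shows the case at about (320,165), with the door open towards the robot from (368,183) to (398,258). The tray sticks out of the front. Bystanders are the timer (418,155), mug (203,200), jar (203,160) and tongs (450,250). The green cookie at (257,246) is a look-alike and stays untouched; the real cookies are those on the tray, at (306,185), (340,180) and (320,153). I'll check this in an enlarged crop.

```bash
python3 - <<'E'
import cv2
im=cv2.imread("pics/top0.png")[120:270,240:440]
cv2.imwrite("pics/crop1.png",cv2.resize(im,None,fx=4,fy=4,interpolation=cv2.INTER_CUBIC))
E
cat > h.py <<'E'
import numpy as np,cv2
from cell import readout,cams
def ray(n,px,info=None):
    i=info or cams.camera_info(n);K=np.array(i["camera_matrix"],float)
    p=cv2.undistortPoints(np.array([[px]],float),K,np.array([i["k1"],0,0,0,0],float))[0,0]
    R=np.array(i["R"]);t=np.array(i["t"])
    return -R.T@t, R.T@np.array([p[0],p[1],1])
def onz(n,px,z,info=None):
    c,d=ray(n,px,info);return c+d*(z-c[2])/d[2]
def proj(n,X,info=None):
    i=info or cams.camera_info(n);R=np.array(i["R"]);t=np.array(i["t"])
    X=np.atleast_2d(X).astype(float)
    return cv2.projectPoints(X,cv2.Rodrigues(R)[0],t,np.array(i["camera_matrix"],float),np.array([i["k1"],0,0,0,0],float))[0][:,0]
E
```

```text
(no output)
```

View pics/crop1.png

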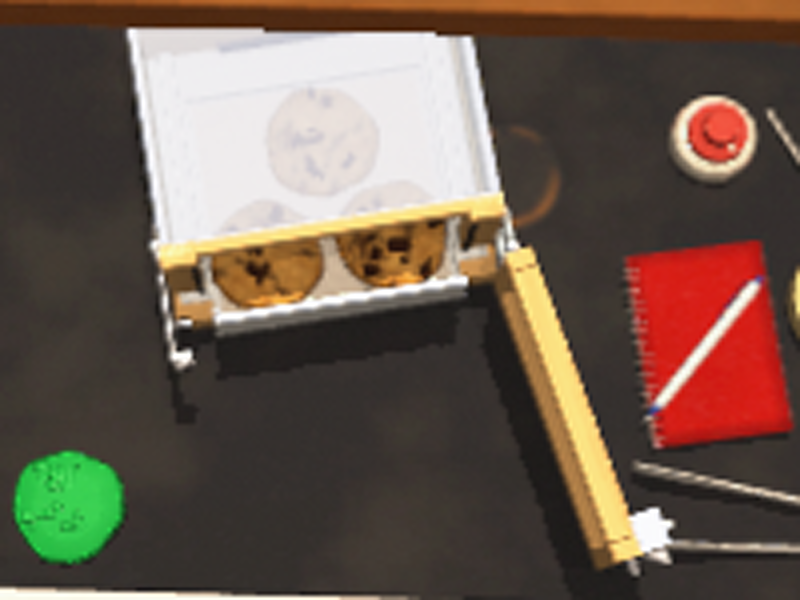

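The crop shows the case rail from (163,260) to (503,212), the tray plate's top edge from (216,325) to (468,288), and the door's top face from (510,252)/(537,249) to (604,552)/(640,545). The tongs' ends sit just right of the door's free edge, and the real cookies are on the tray behind the plate. The green one lies apart on the worktop.

```bash
python3 - <<'E'
from h import *
P=lambda x,y:(240+(x+.5)/4-.5,120+(y+.5)/4-.5)
def Z(x,y,z): return onz("top",P(x,y),z)
c,_=ray("top",(320,200));print("cam",c)
rl,rr=Z(162,257,.134),Z(503,205,.134); print("rail",rl,rr,np.linalg.norm(rl-rr))
hb=[Z(510,252,.134),Z(537,249,.134),Z(604,552,.134),Z(640,545,.134)]
for h in hb:print("door",h)
print(np.linalg.norm(hb[0]-hb[2]),np.linalg.norm(hb[1]-hb[3]),np.linalg.norm(hb[0]-hb[1]))
for q in((214,320),(468,284),(216,334),(469,296)): print("plate",q,Z(*q,.092))
print("back glass",Z(128,30,.134),Z(470,36,.134))
yl=rl-rr; yaw=np.arctan2(-yl[0],yl[1]); print("yaw",yaw)
d=((hb[2]-hb[0])+(hb[3]-hb[1])); print("door ang rel", np.arctan2(d[1],d[0])) # world dir
for n,q,z in(("keeper",(183,360),.1),("latchbox",(655,530),.1),("tong1",(638,466),.02),("tong2",(672,545),.02),("timer",(715,140),.045),("green",(70,505),.02),("shelf",(400,20),.3),("shelf",(400,20),.5)):print(n,Z(*q,z))
for n,q in(("mug",(205,200)),("jar",(203,158)),("mughandle?",(190,187))):print(n,onz("top",q,.09))
E
```

```text
cam [0.30512153 0.09629687 1.38954593]
rail [0.57876349 0.21247086 0.134     ] [ 0.62194716 -0.02433847  0.134     ] 0.24071454367490067
door [ 0.58840398 -0.02941158  0.134     ]
door [ 0.59102336 -0.04821509  0.134     ]
door [ 0.38239362 -0.09433663  0.134     ]
door [ 0.38765765 -0.11876631  0.134     ]
0.21599891310690808 0.21525585816711157 0.018985085117605483
plate (214, 320) [0.54285231 0.17733587 0.092     ]
plate (468, 284) [ 0.57362954 -0.00362945  0.092     ]
plate (216, 334) [0.5327488  0.17554819 0.092     ]
plate (469, 296) [ 0.56488269 -0.00443186  0.092     ]
back glass [0.74381051 0.24369553 0.134     ] [ 7.45375735e-01 -1.61957466e-04  1.34000000e-01]
yaw 0.18037434121501614
door ang rel -2.822003474648441
keeper [0.51211626 0.19771453 0.1       ]
latchbox [ 0.40052582 -0.13511665  0.1       ]
tong1 [ 0.45361124 -0.13711128  0.02      ]
tong2 [ 0.39568004 -0.16200108  0.02      ]
timer [ 0.69920552 -0.19310234  0.045     ]
green [0.41416549 0.28354139 0.02      ]
shelf [0.69644086 0.05604074 0.3       ]
shelf [0.62460923 0.06343027 0.5       ]
mug [0.53574264 0.43042867 0.09      ]
jar [0.66015279 0.44541167 0.09      ]
mughandle? [0.57274588 0.47682812 0.09      ]
```

```bash
cat >> h.py <<'E'
from scipy.spatial.transform import Rotation as Ro
O=np.array([.594,.093]);YAW=.177
CX=np.array([np.cos(YAW),np.sin(YAW)]);CY=np.array([-CX[1],CX[0]])
def c2w(x,y,z): return np.r_[O+x*CX+y*CY,z]
def w2c(p): d=np.array(p)[:2]-O; return np.r_[d@CX,d@CY,p[2]]
def down(yaw): # tool x at world yaw, z down
    return Ro.from_euler('z',yaw)*Ro.from_euler('x',np.pi)
def cmd(p,R=None):
    s=readout.observe();R0=Ro.from_rotvec(s["ee_rot"])
    sh=R0.inv().apply(np.array(p)-s["position"])*100
    tu=(R0.inv()*R).as_rotvec() if R is not None else np.zeros(3)
    return np.round(tu,3).tolist(),np.round(sh,2).tolist()
E
python3 - <<'E'
from h import *
print(cmd(c2w(-.105,0,.2),down(YAW)))
print("shelf/scene",w2c([.5488,.0856,.09]))
E
```

```text
([-0.001, 0.0, 0.142], [48.93, -54.15, 4.55])
shelf/scene [-0.04579678  0.00067431  0.09      ]
```

Emit:
drive_tool:
  commands:
    - [[0, 0, 0.05], [15, -17, 1], 1]
    - [[0, 0, 0.1], [30, -34, 2], 1]
    - [[0, 0, 0.142], [40, -45, 4], 1]
    - [[0, 0, 0.142], [48.9, -54.2, 4.5], 1]
    - [[0, 0, 0.142], [48.9, -54.2, 4.5], 1]
    - [[0, 0, 0.142], [48.9, -54.2, 4.5], 1]
    - [[0, 0, 0.142], [48.9, -54.2, 4.5], 1]
    - [[0, 0, 0.142], [48.9, -54.2, 4.5], 1]
    - [[0, 0, 0.142], [48.9, -54.2, 4.5], 1]
    - [[0, 0, 0.142], [48.9, -54.2, 4.5], 1]
    - [[0, 0, 0.142], [48.9, -54.2, 4.5], 1]
    - [[0, 0, 0.142], [48.9, -54.2, 4.5], 1]
    - [[0, 0, 0.142], [48.9, -54.2, 4.5], 1]
    - [[0, 0, 0.142], [48.9, -54.2, 4.5], 1]
    - [[0, 0, 0.142], [48.9, -54.2, 4.5], 1]
    - [[0, 0, 0.142], [48.9, -54.2, 4.5], 1]
    - [[0, 0, 0.142], [48.9, -54.2, 4.5], 1]
    - [[0, 0, 0.142], [48.9, -54.2, 4.5], 1]
    - [[0, 0, 0.142], [48.9, -54.2, 4.5], 1]
    - [[0, 0, 0.142], [48.9, -54.2, 4.5], 1]

```text
clock: 1.77
position: [0.4902, 0.0756, 0.2]
ee_rot: [-3.129, -0.282, 0.002]
force: [-0.4, 0.6, -1.0]
width: 0.997
gripper_force: 0.0
```

```bash
python3 - <<'E'
from h import *
i=cams.camera_info("wrist");im=cams.get_image("wrist");cv2.imwrite("pics/w1.png",im)
import pickle;pickle.dump(i,open("w1.pkl","wb"))
print(i); print(cmd(c2w(-.105,0,.097),down(YAW)))
for n in [("railL",c2w(.006,.122,.134)),("railR",c2w(.006,-.122,.134)),("plateL",c2w(-.046,.092,.092)),("plateR",c2w(-.046,-.092,.092)),("hinge",c2w(-.02,-.124,.134))]: print(n[0],proj("wrist",n[1],i))
E
```

```text
{'camera_matrix': array([[357.33979442,   0.        , 317.54464565],
       [  0.        , 357.33979442, 200.57226135],
       [  0.        ,   0.        ,   1.        ]]), 'k1': -0.02865381203360624, 'R': array([[ 1.78201806e-01, -9.83993943e-01, -1.90386823e-04],
       [-9.39093994e-01, -1.70128176e-01,  2.98594832e-01],
       [-2.93847896e-01, -5.30313473e-02, -9.54379951e-01]]), 't': array([-0.01321114,  0.44795853,  0.49493341])}
([0.0, 0.001, 0.0], [0.1, -0.04, 10.3])
railL [[89.40415561 27.58747835]]
railR [[549.67611352  28.72836835]]
plateL [[183.573092   120.31372531]]
plateR [[454.42766107 120.92809691]]
hinge [[544.84219735  80.02917277]]
```

View pics/w1.png

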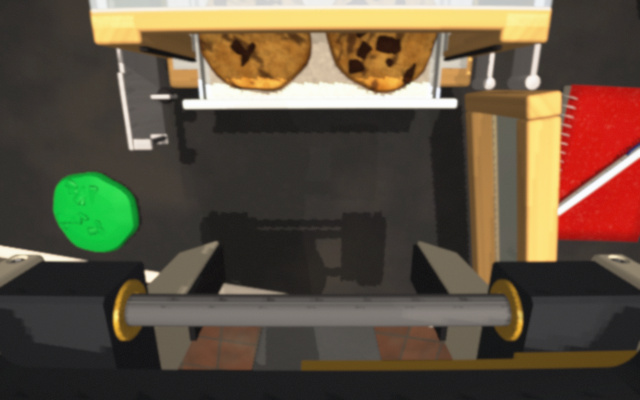

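The wrist picture shows the rail's lower front edge near row 42, the plate's top edge at rows 99–108 from x=184 to 457, the door's hinge end at (545,95) and the keeper at (130–165,140). All of these are a few mm off my model, so I'll refine from this view.

```bash
python3 - <<'E'
from h import *
import pickle;i=pickle.load(open("w1.pkl","rb"));im=cv2.imread("pics/w1.png")
for c in(150,490): print(c,[im[r,c].tolist() for r in range(6,50,3)])
for c in(250,400): print(c,[(r,int(im[r,c].mean())) for r in range(90,116,2)])
for q,z in(((92,40),.134),((550,40),.134),((92,36),.134),((184,108),.092),((457,108),.092),((184,99),.092),((545,97),.134),((130,148),.1),((165,140),.1),((152,97),.1)):
    w=onz("wrist",q,z,i);print(q,w.round(4),w2c(w).round(4))
E
```

```text
150 [[203, 209, 209], [225, 241, 249], [143, 222, 251], [122, 219, 251], [124, 220, 251], [123, 221, 251], [122, 220, 251], [117, 212, 250], [83, 150, 204], [45, 78, 105], [43, 73, 101], [42, 75, 102], [45, 79, 108], [42, 73, 98], [22, 26, 33]]
490 [[222, 231, 237], [185, 234, 250], [128, 224, 251], [128, 225, 251], [128, 226, 251], [126, 224, 251], [121, 220, 251], [98, 178, 233], [54, 96, 131], [43, 74, 100], [45, 75, 102], [46, 78, 106], [44, 77, 106], [36, 58, 79], [12, 14, 15]]
250 [(90, 162), (92, 236), (94, 247), (96, 249), (98, 247), (100, 247), (102, 251), (104, 250), (106, 242), (108, 159), (110, 45), (112, 33), (114, 32)]
400 [(90, 214), (92, 246), (94, 247), (96, 249), (98, 247), (100, 251), (102, 253), (104, 252), (106, 243), (108, 131), (110, 39), (112, 33), (114, 32)]
(92, 40) [0.5725 0.2127 0.134 ] [-1.000e-04  1.216e-01  1.340e-01]
(550, 40) [ 0.6161 -0.0282  0.134 ] [ 0.0005 -0.1232  0.134 ]
(92, 36) [0.5745 0.2127 0.134 ] [0.0018 0.1213 0.134 ]
(184, 108) [0.5407 0.1758 0.092 ] [-0.0379  0.0909  0.092 ]
(457, 108) [ 0.5735 -0.0049  0.092 ] [-0.0374 -0.0928  0.092 ]
(184, 99) [0.5466 0.1762 0.092 ] [-0.032   0.0902  0.092 ]
(545, 97) [ 0.5876 -0.0359  0.134 ] [-0.029  -0.1257  0.134 ]
(130, 148) [0.509  0.2073 0.1   ] [-0.0635  0.1275  0.1   ]
(165, 140) [0.5186 0.1841 0.1   ] [-0.0582  0.1029  0.1   ]
(152, 97) [0.545 0.194 0.1  ] [-0.0305  0.1081  0.1   ]
```

Emit:
drive_tool:
  commands:
    - [[0, 0, 0], [0, 0, 3.5], 1]
    - [[0, 0, 0], [0, 0, 7], 1]
    - [[0, 0, 0], [1, 0, 10.3], 1]
    - [[0, 0, 0], [3, 0, 10.3], 1]
    - [[0, 0, 0], [4.5, 0, 10.3], 1]
    - [[0, 0, 0], [5, 0, 10.3], 1]
    - [[0, 0, 0], [5.3, 0, 10.3], 1]
    - [[0, 0, 0], [5.6, 0, 10.3], 1]
    - [[0, 0, 0], [5.9, 0, 10.3], 1]
    - [[0, 0, 0], [6.2, 0, 10.3], 1]
    - [[0, 0, 0], [6.5, 0, 10.3], 1]
    - [[0, 0, 0], [6.8, 0, 10.3], 1]
    - [[0, 0, 0], [7.1, 0, 10.3], 1]
    - [[0, 0, 0], [7.4, 0, 10.3], 1]
    - [[0, 0, 0], [7.7, 0, 10.3], 1]
    - [[0, 0, 0], [8, 0, 10.3], 1]
    - [[0, 0, 0], [8.3, 0, 10.3], 1]
    - [[0, 0, 0], [8.6, 0, 10.3], 1]
    - [[0, 0, 0], [8.8, 0, 10.3], 1]
    - [[0, 0, 0], [8.8, 0, 10.3], 1]

```text
clock: 3.48
position: [0.5763, 0.0896, 0.0975]
ee_rot: [3.129, 0.277, -0.002]
force: [-3.2, -1.3, 2.4]
width: 0.998
gripper_force: 2.0
```

```bash
python3 - <<'E'
from h import *
s=readout.observe();print(w2c(s["position"]),s["force"])
E
```

```text
[-0.01798953 -0.00024477  0.09751158] [-3.24458913 -1.27630805  2.40549929]
```

Emit:
drive_tool:
  commands:
    - [[0, 0, 0], [0.15, 0, 0], 1]
    - [[0, 0, 0], [0.3, 0, 0], 1]
    - [[0, 0, 0], [0.45, 0, 0], 1]
    - [[0, 0, 0], [0.6, 0, 0], 1]
    - [[0, 0, 0], [0.6, 0, 0], 1]

```text
clock: 3.9
position: [0.5812, 0.0905, 0.0973]
ee_rot: [3.128, 0.277, -0.005]
force: [-7.9, -1.2, 5.6]
width: 1.001
gripper_force: 3.9
```

Emit:
drive_tool:
  commands:
    - [[0, 0, 0], [0.1, 0, 0], 1]
    - [[0, 0, 0], [0.2, 0, 0], 1]
    - [[0, 0, 0], [0.3, 0, 0], 1]
    - [[0, 0, 0], [0.3, 0, 0], 1]

```text
clock: 4.23
position: [0.5814, 0.0905, 0.097]
ee_rot: [3.127, 0.278, -0.013]
force: [-17.8, -2.7, 12.2]
width: 1.005
gripper_force: 8.9
```

Emit:
drive_tool:
  commands:
    - [[0, 0, 0], [-0.6, 0, 0], 1]
    - [[0, 0, 0], [-3, 0, 0], 1]
    - [[0, 0, 0], [-6.5, 0, 0], 1]
    - [[0, 0, 0], [-7, 0, -4], 1]
    - [[0, 0, 0], [-9, 0, -8], 1]
    - [[0, 0, 0], [-9, 0, -10.5], 0]
    - [[0, 0, 0], [-9, 0, -10.5], -1]
    - [[0, 0, 0], [-9, 0, -10.5], -1]
    - [[0, 0, 0], [-9, 0, -10.5], -1]
  newtons: 10

```text
clock: 4.98
position: [0.4975, 0.0755, 0.2024]
ee_rot: [3.129, 0.277, 0.002]
force: [-0.4, 0.1, -0.6]
width: 0.761
gripper_force: 0.0
```

```bash
python3 - <<'E'
from h import *
i=cams.camera_info("wrist");im=cams.get_image("wrist");cv2.imwrite("pics/w2.png",im)
s=readout.observe();print(s["position"],w2c(s["position"]),s["width"],s["force"],s["joints"])
print(proj("wrist",[c2w(-.002,.092,.092),c2w(-.002,-.092,.092),c2w(.006,0,.134)],i))
print(cmd(c2w(-.188,-.205,.2),down(YAW)))
E
```

```text
[0.49712864 0.0754204  0.20177088] [-0.09845325 -0.0002481   0.20177088] 0.7164574016974964 [-0.86820914 -0.40523605  0.3806422 ] [ 0.05095729  0.31502553 -0.38695197  1.89811648  0.14369497  0.95589264
 -1.79624757]
[[176.51101214  63.91896139]
 [456.17538747  63.56389542]
 [316.08750419  41.69866032]]
([0.0, 0.001, -0.0], [-8.95, 20.48, 0.19])
```

View pics/w2.png

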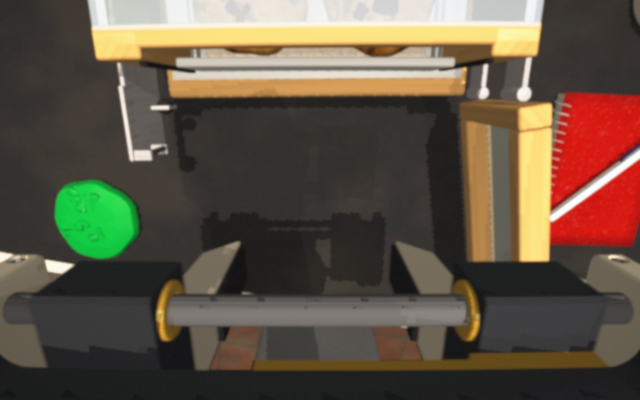

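The plate's top edge now lies at row 67, where the model puts the fully-home plate at row 64. The force also rose against the stop, so the tray is home with its cookies behind the plate. Next is the door: I'll go over it to its outer side.

Emit:
drive_tool:
  commands:
    - [[0, 0, 0], [-2, 4, 0], -1]
    - [[0, 0, 0], [-4, 8, 0], -1]
    - [[0, 0, 0], [-5.5, 12, 0], -1]
    - [[0, 0, 0], [-7, 16, 0], -1]
    - [[0, 0, 0], [-9, 20.5, 0], -1]
    - [[0, 0, 0], [-9, 20.5, 0], -1]
    - [[0, 0, 0], [-9, 20.5, 0], -1]
    - [[0, 0, 0], [-9, 20.5, 3], -1]
    - [[0, 0, 0], [-9, 20.5, 6], -1]
    - [[0, 0, 0], [-9, 20.5, 9], -1]
    - [[0, 0, 0], [-9, 20.5, 9], -1]
    - [[0, 0, 0], [-9, 20.5, 9], -1]

```text
clock: 6.03
position: [0.4436, -0.1408, 0.1111]
ee_rot: [-3.127, -0.279, 0.007]
force: [0.5, -0.3, -0.7]
width: 0.005
gripper_force: 0.0
```

```bash
python3 - <<'E'
from h import *
im=cams.get_image("top");cv2.imwrite("pics/t2.png",cv2.resize(im[120:270,280:480],None,fx=3,fy=3))
s=readout.observe();print(w2c(s["position"]),s["width"],s["force"],s["joints"])
E
```

```text
[-0.18809337 -0.20425259  0.11253237] 0.006307772476339844 [ 0.45346    -0.24987585  1.0459611 ] [ 0.40891712  0.37142844 -0.27167159  2.08395337  0.14976937  0.70590097
 -1.35244564]
```

View pics/t2.png

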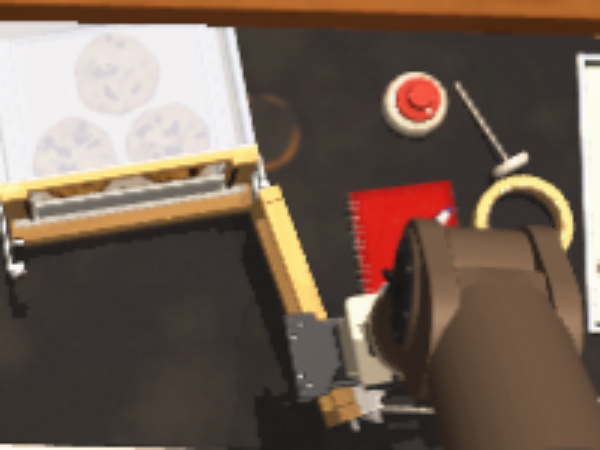

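```bash
cat >> h.py <<'E'
def arc(th,r=.170):
    H=np.array([-.020,-.124]);d=np.array([-np.sin(th),np.cos(th)]);n=np.array([-np.cos(th),-np.sin(th)])
    return H+r*d+(.010+.0095*abs(np.cos(th))+.019*abs(np.sin(th)))*n
E
python3 - <<'E'
from h import *
c0=w2c(readout.observe()["position"])[:2];print(c0)
for th in np.arange(1.85,-.06,-.1):
    q=arc(th)-c0; print(round(th,2),np.round([q[0]*100,-q[1]*100],1))
E
```

```text
[-0.18809337 -0.20425259]
1.85 [ 1.3 -0.4]
1.75 [ 0.6 -2. ]
1.65 [ 0.1 -3.7]
1.55 [-0.2 -5.5]
1.45 [-0.4 -7.1]
1.35 [-0.4 -8.8]
1.25 [ -0.3 -10.4]
1.15 [  0.  -12.1]
1.05 [  0.5 -13.8]
0.95 [  1.2 -15.4]
0.85 [  2. -17.]
0.75 [  3.  -18.4]
0.65 [  4.2 -19.8]
0.55 [  5.5 -21.1]
0.45 [  7.  -22.2]
0.35 [  8.6 -23.1]
0.25 [ 10.3 -23.9]
0.15 [ 12.1 -24.5]
0.05 [ 13.9 -24.9]
-0.05 [ 15.6 -25.1]
```

Emit:
drive_tool:
  commands:
    - [[0, 0, 0], [0.5, -0.5, 0], -1]
    - [[0, 0, 0], [0.6, -1, 0], -1]
    - [[0, 0, 0], [0.6, -1.4, 0], -1]
    - [[0, 0, 0], [0.6, -1.8, 0], -1]
    - [[0, 0, 0], [0.5, -2.2, 0], -1]
    - [[0, 0, 0], [0.4, -2.6, 0], -1]
    - [[0, 0, 0], [0.3, -3, 0], -1]
    - [[0, 0, 0], [0.2, -3.5, 0], -1]
    - [[0, 0, 0], [0, -4.1, 0], -1]
    - [[0, 0, 0], [-0.1, -4.8, 0], -1]
    - [[0, 0, 0], [-0.2, -5.5, 0], -1]
    - [[0, 0, 0], [-0.3, -6.3, 0], -1]
    - [[0, 0, 0], [-0.4, -7.1, 0], -1]
    - [[0, 0, 0], [-0.4, -7.9, 0], -1]
    - [[0, 0, 0], [-0.4, -8.8, 0], -1]

```text
clock: 7.33
position: [0.4251, -0.0553, 0.1125]
ee_rot: [3.129, 0.277, 0.0]
force: [0.5, -0.4, 0.7]
width: 0.006
gripper_force: 0.3
```

Emit:
drive_tool:
  commands:
    - [[0, 0, 0], [0.05, -0.8, 0], -1]
    - [[0, 0, 0], [0.1, -1.6, 0], -1]
    - [[0, 0, 0], [0.25, -2.5, 0], -1]
    - [[0, 0, 0], [0.4, -3.3, 0], -1]
    - [[0, 0, 0], [0.65, -4.2, 0], -1]
    - [[0, 0, 0], [0.9, -5, 0], -1]
    - [[0, 0, 0], [1.25, -5.8, 0], -1]
    - [[0, 0, 0], [1.6, -6.6, 0], -1]
    - [[0, 0, 0], [2, -7.4, 0], -1]
    - [[0, 0, 0], [2.4, -8.2, 0], -1]
    - [[0, 0, 0], [2.9, -8.9, 0], -1]
    - [[0, 0, 0], [3.4, -9.6, 0], -1]
    - [[0, 0, 0], [4, -10.3, 0], -1]
    - [[0, 0, 0], [4.6, -11, 0], -1]
    - [[0, 0, 0], [5.3, -11.7, 0], -1]
    - [[0, 0, 0], [5.9, -12.3, 0], -1]
    - [[0, 0, 0], [6.6, -12.9, 0], -1]
    - [[0, 0, 0], [7.4, -13.4, 0], -1]
    - [[0, 0, 0], [7.4, -13.4, 0], -1]

```text
clock: 8.92
position: [0.4764, 0.0907, 0.1127]
ee_rot: [-3.128, -0.279, -0.003]
force: [0.2, -0.1, 0.2]
width: 0.004
gripper_force: 0.0
```

```bash
python3 - <<'E'
from h import *
im=cams.get_image("top");cv2.imwrite("pics/t3.png",cv2.resize(im[120:270,240:440],None,fx=3,fy=3))
s=readout.observe();p=w2c(s["position"]);print(p,s["width"],s["force"])
for th in (.4,.3,.25,.2,.15,.1,.05,0,-.05):
    q=arc(th)-p[:2]; print(th,np.round([q[0]*100,-q[1]*100],2))
E
```

```text
[-0.11718471  0.01772398  0.11253033] 0.004403618818168944 [-0.54322115  0.0576568  -0.04140949]
0.4 [ 0.69 -0.47]
0.3 [ 2.34 -1.34]
0.25 [ 3.2  -1.71]
0.2 [ 4.08 -2.03]
0.15 [ 4.98 -2.3 ]
0.1 [ 5.9  -2.53]
0.05 [ 6.83 -2.7 ]
0 [ 7.77 -2.83]
-0.05 [ 8.53 -2.91]
```

View pics/t3.png

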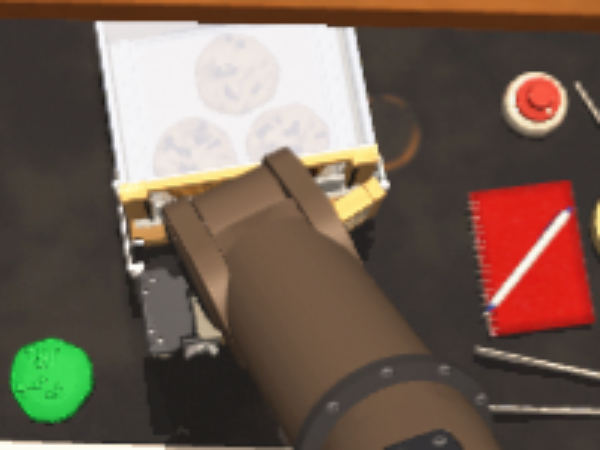

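The door follows the finger and stands at about 0.45 rad, its free side under the gripper. Everything else is where it was. I'll close it slowly up to the keeper.

Emit:
drive_tool:
  commands:
    - [[0, 0, 0], [0.4, -0.3, 0], -1]
    - [[0, 0, 0], [0.8, -0.55, 0], -1]
    - [[0, 0, 0], [1.3, -0.8, 0], -1]
    - [[0, 0, 0], [1.8, -1.1, 0], -1]
    - [[0, 0, 0], [2.3, -1.35, 0], -1]
    - [[0, 0, 0], [2.8, -1.55, 0], -1]
    - [[0, 0, 0], [3.2, -1.7, 0], -1]
    - [[0, 0, 0], [3.6, -1.85, 0], -1]
    - [[0, 0, 0], [4, -2, 0], -1]
    - [[0, 0, 0], [4.4, -2.1, 0], -1]
    - [[0, 0, 0], [4.7, -2.2, 0], -1]
    - [[0, 0, 0], [5, -2.3, 0], -1]
    - [[0, 0, 0], [5.3, -2.4, 0], -1]
    - [[0, 0, 0], [5.5, -2.45, 0], -1]
    - [[0, 0, 0], [5.5, -2.45, 0], -1]
    - [[0, 0, 0], [5.5, -2.45, 0], -1]

```text
clock: 10.3
position: [0.5245, 0.1228, 0.1125]
ee_rot: [-3.129, -0.277, -0.0]
force: [0.3, -0.4, 0.1]
width: 0.009
gripper_force: 0.1
```

Emit:
drive_tool:
  commands:
    - [[0, 0, 0], [0.15, -0.05, 0], -1]
    - [[0, 0, 0], [0.3, -0.1, 0], -1]
    - [[0, 0, 0], [0.45, -0.1, 0], -1]
    - [[0, 0, 0], [0.6, -0.15, 0], -1]
    - [[0, 0, 0], [0.6, -0.15, 0], -1]

```text
clock: 10.72
position: [0.5305, 0.1253, 0.1126]
ee_rot: [-3.129, -0.277, -0.001]
force: [0.3, -0.7, 0.4]
width: 0.004
gripper_force: 0.1
```

Emit:
drive_tool:
  commands:
    - [[0, 0, 0], [0.1, 0, 0], -1]
    - [[0, 0, 0], [0.2, 0, 0], -1]
    - [[0, 0, 0], [0.3, -0.05, 0], -1]
    - [[0, 0, 0], [0.3, -0.05, 0], -1]

```text
clock: 11.05
position: [0.5332, 0.1263, 0.1125]
ee_rot: [-3.129, -0.277, -0.0]
force: [-0.1, -0.3, 0.6]
width: 0.006
gripper_force: 0.1
```

Emit:
drive_tool:
  commands:
    - [[0, 0, 0], [0.1, 0, 0], -1]
    - [[0, 0, 0], [0.2, 0, 0], -1]
    - [[0, 0, 0], [0.2, 0, 0], -1]

```text
clock: 11.3
position: [0.5344, 0.1265, 0.1124]
ee_rot: [3.129, 0.278, -0.002]
force: [-4.3, -1.5, 2.3]
width: 0.01
gripper_force: 1.8
```

Emit:
drive_tool:
  commands:
    - [[0, 0, 0], [0.1, 0, 0], -1]
    - [[0, 0, 0], [0.2, 0, 0], -1]
    - [[0, 0, 0], [0.2, 0, 0], -1]

```text
clock: 11.55
position: [0.5363, 0.1271, 0.1124]
ee_rot: [-3.129, -0.278, 0.002]
force: [-4.3, -0.2, 3.5]
width: 0.009
gripper_force: 2.3
```

Emit:
drive_tool:
  commands:
    - [[0, 0, 0], [0.1, 0, 0], -1]
    - [[0, 0, 0], [0.2, 0, 0], -1]
    - [[0, 0, 0], [0.2, 0, 0], -1]

```text
clock: 11.8
position: [0.5381, 0.1276, 0.1124]
ee_rot: [-3.129, -0.278, 0.002]
force: [-5.3, 1.1, 2.8]
width: 0.004
gripper_force: 2.6
```

Emit:
drive_tool:
  commands:
    - [[0, 0, 0], [0.1, 0, 0], -1]
    - [[0, 0, 0], [0.2, 0, 0], -1]
    - [[0, 0, 0], [0.2, 0, 0], -1]

```text
clock: 12.05
position: [0.5399, 0.1281, 0.1124]
ee_rot: [-3.129, -0.278, 0.003]
force: [-6.0, 1.0, 3.9]
width: 0.006
gripper_force: 3.0
```

Emit:
drive_tool:
  commands:
    - [[0, 0, 0], [0.1, 0, 0], -1]
    - [[0, 0, 0], [0.1, 0, 0], -1]

```text
clock: 12.22
position: [0.5415, 0.1283, 0.1124]
ee_rot: [-3.129, -0.278, 0.001]
force: [-1.1, -0.3, -0.4]
width: 0.002
gripper_force: 0.7
```

Emit:
drive_tool:
  commands:
    - [[0, 0, 0], [0.1, 0, 0], -1]
    - [[0, 0, 0], [0.1, 0, 0], -1]

```text
clock: 12.38
position: [0.5432, 0.1281, 0.1125]
ee_rot: [-3.129, -0.277, -0.001]
force: [-1.5, 1.5, 0.8]
width: 0.007
gripper_force: 0.7
```

The force rose to 6 N and then fell to about 1 N, so the tongue has probably snapped in. I'll press a little further to check for the rubber stop.

Emit:
drive_tool:
  commands:
    - [[0, 0, 0], [0.08, 0, 0], -1]
    - [[0, 0, 0], [0.08, 0, 0], -1]

```text
clock: 12.55
position: [0.5433, 0.1281, 0.1125]
ee_rot: [3.129, 0.277, -0.001]
force: [-4.3, -0.9, 2.8]
width: 0.002
gripper_force: 2.1
```

Emit:
drive_tool:
  commands:
    - [[0, 0, 0], [0.08, 0, 0], -1]
    - [[0, 0, 0], [0.08, 0, 0], -1]

```text
clock: 12.72
position: [0.5435, 0.1281, 0.1124]
ee_rot: [3.129, 0.278, -0.003]
force: [-5.7, -0.6, 3.8]
width: 0.003
gripper_force: 3.5
```

It is against the stop. I'll back off and look.

Emit:
drive_tool:
  commands:
    - [[0, 0, 0], [-0.3, 0, 0], -1]
    - [[0, 0, 0], [-1, 0, 0], -1]
    - [[0, 0, 0], [-3, 0, 0], -1]
    - [[0, 0, 0], [-6, 0, -1], -1]
    - [[0, 0, 0], [-9, 0, -5], -1]
    - [[0, 0, 0], [-10, 0, -9], -1]
    - [[0, 0, 0], [-10, 0, -12], -1]
    - [[0, 0, 0], [-10, 0, -12], -1]
    - [[0, 0, 0], [-10, 0, -12], -1]

```text
clock: 13.47
position: [0.4473, 0.1108, 0.235]
ee_rot: [-3.129, -0.276, -0.01]
force: [0.3, -0.6, -1.5]
width: 0.004
gripper_force: 0.0
```

```bash
python3 - <<'E'
from h import *
im=cams.get_image("wrist");cv2.imwrite("pics/w3.png",im)
s=readout.observe();print(w2c(s["position"]),s["force"],s["dq"].round(3) if hasattr(s["dq"],'round') else s["dq"])
print(proj("wrist",[c2w(-.030,.108,.134),c2w(-.03,-.118,.134)]))
E
```

```text
[-0.14216221  0.04309649  0.2333535 ] [-0.12876921 -0.96255511 -0.55457002] [-0.004  0.036  0.004  0.025  0.003 -0.004 -0.002]
[[211.10861885  34.99336263]
 [574.95714683  36.55472816]]
```

View pics/w3.png

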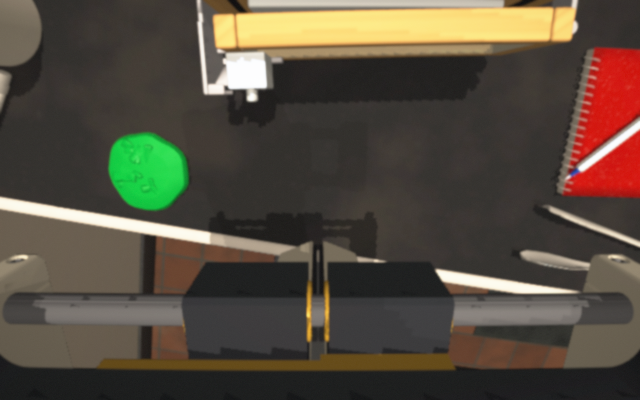

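The door stands closed, with its front edge from (215,48) to (577,40), about 0.03 rad. The latch box at (250,72) is inside the keeper's hook, and the door has stayed put since I let go 0.6 s ago. I'll let things settle, then hand in.

Emit:
drive_tool:
  commands:
    - [[0, 0, 0], [0, 0, 0], -1]
    - [[0, 0, 0], [0, 0, 0], -1]
    - [[0, 0, 0], [0, 0, 0], -1]
    - [[0, 0, 0], [0, 0, 0], -1]
    - [[0, 0, 0], [0, 0, 0], -1]
    - [[0, 0, 0], [0, 0, 0], -1]

```text
clock: 14.02
position: [0.4459, 0.1106, 0.2321]
ee_rot: [3.129, 0.277, -0.001]
force: [0.0, -0.1, -0.5]
width: 0.004
gripper_force: 0.0
```

```bash
python3 - <<'E'
from h import *
from cell import job
a=cv2.imread("pics/w3.png").astype(int);b=cams.get_image("wrist").astype(int);print(abs(a-b)[:100,200:600].mean())
print(job.sign_off())
E
```

```text
20.953733333333332
the job is handed in; nothing more can be done
None
```

I handed the job in at about 14 s with the tray pushed to its stop and the door looking latched: the press force rose to 6 N, dropped at the snap, and the door stayed shut 0.6 s after release. The final picture comparison changed more than I expected (mean difference 21), I didn't find out why before handing in, and the hand-in returned no verdict.

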